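# Tip the candle carton down into its berth on the shelf

### The job

The tall candle carton gets knocked over when the door slams, so lay it flat in the dark outline inlaid in the shelf. Without gripping or lifting it, push it gently near its foot so that it slides, still standing, until its leading bottom edge is just over the near line; then push it near the top so that it tips forward onto its broad face and comes down wholly inside the outline, not shoved in afterwards. Leave everything else where it stands, and finish with the hand clear.

Things in the scene. Friction and masses are not known exactly. Their poses are not given: they have to be found in the camera images.
- carton: Brown card candle carton with a paper label on each broad face, standing: 46 mm thick (its x), 84 mm wide (its y), 104 mm tall (its z); 0.15 to 0.26 kg, evenly spread. Origin: centre of its underside. Its +x is the normal of the broad face that looks towards the outline, at first within 0.12 rad of the outline's +x. A push of 1 to 3 N slides it; over 18 N is too hard
- berth: The outline: a flat rectangle of dark wood strip 6 mm wide, inlaid in the shelf (nothing to catch on). Inside the strip 150 mm long (its x), 130 mm wide (its y). Origin: its centre, on the surface. Its +x runs away from the carton: the direction in which the carton slides and then tips. Near line: inner side at x = -75 mm
- toe (a point): Middle of the carton's leading bottom edge (carton frame +23, 0, 0 mm), about which it tips. It starts 45 to 75 mm short of the inner side of the near line, within about 15 mm of the outline's centre line. Pushed at 30 mm height the carton slides upright; pushed above 80 mm it tips, and falls by itself once it leans over 24 degrees
- toe_l (a point): Left end of the carton's leading bottom edge (carton frame +23, +42, 0 mm)
- toe_r (a point): Right end of the carton's leading bottom edge (carton frame +23, -42, 0 mm)
- head_l (a point): Left top corner of the carton's leading face (carton frame +23, +42, +104 mm)
- head_r (a point): Right top corner of the carton's leading face (carton frame +23, -42, +104 mm)
- short_box: Bystander: loose brown card box, 60 x 60 mm and 58 mm tall, beyond the far end of the outline. Origin: centre of its underside
- bell: Bystander: loose brass hand bell, 52 mm across and 63 mm tall, beside the outline on its far side from the robot. Origin: centre of its underside
- tealight: Bystander: loose white ceramic tea-light cup, 58 mm across and 40 mm tall, beside the outline on the robot's side. Origin: centre of its underside
- pot: Bystander: steel pot with clipped-on lid, 110 mm across, 150 mm over its side handles, 106 mm tall, loose on the revolving tray to the robot's right. Origin: centre of its underside
- bead_stand: Bystander: wooden T-shaped bead stand, 133 mm tall, foot 72 mm across, loose on the tray. Origin: centre of its underside
- bead_bangle: Bystander: rigid bangle of tiger-eye beads, 79 mm across, 13 mm high, loose on the tray. Origin: its centre, underside
- nazar: Bystander: blue glass eye drop, 48 mm across, 9 mm thick, lying on the tray. Origin: centre of its disc, underside
Not all that is in view belongs to the job. What is shaped like the carton but blue or green is not meant.

How it is judged:
On the way, in this order (a step that is already met when the one before it is completed fails the run):
1. the carton, still standing, has been slid until its leading bottom edge is past the near line (x of toe in the frame of berth above -0.077 m and angle between carton's own z axis and vertical below 0.2 rad), for 0.2 s.
2. the carton has tipped forward onto its leading broad face (height (world z) of each of toe_l, toe_r, head_l, head_r below 0.015 m), for 0.1 s.
At the end, for the whole second after the job is handed in: The carton lies at rest flat on the broad face that looked towards the outline, all four corners of that face within 8 mm of the surface and inside the strip's inner edge (2 mm over is allowed) (x of toe_l in the frame of berth between -0.077 and 0.077 m and y of toe_l in the frame of berth between -0.067 and 0.067 m and height (world z) of each of toe_l, toe_r, head_l, head_r below 0.008 m and x of toe_r in the frame of berth between -0.077 and 0.077 m and y of toe_r in the frame of berth between -0.067 and 0.067 m and x of head_l in the frame of berth between -0.077 and 0.077 m and y of head_l in the frame of berth between -0.067 and 0.067 m and x of head_r in the frame of berth between -0.077 and 0.077 m and y of head_r in the frame of berth between -0.067 and 0.067 m and linear speed of carton below 0.02 m/s); the robot touches nothing.
It fails at once if the carton is lifted, carried, or tipped backwards or sideways (its leading bottom edge rises over 20 mm) (height (world z) of toe above 0.02 m).
It fails at once if the carton comes down outside the outline (angle between carton's own z axis and vertical above 1.35 rad and (x of any of toe_l, toe_r, head_l, head_r in the frame of berth above 0.09 m or x of any of toe_l, toe_r, head_l, head_r in the frame of berth below -0.09 m or y of any of toe_l, toe_r, head_l, head_r in the frame of berth above 0.08 m or y of any of toe_l, toe_r, head_l, head_r in the frame of berth below -0.08 m)).
It fails at once if the carton is gripped or pushed hard (over 18 N) (contact force between the fingers and carton above 18 N).
It fails at once if another thing is moved by more than 15 mm (distance of any of short_box, bell, tealight, pot, bead_stand, bead_bangle, nazar from where it was at the start of the episode above 0.015 m).
It also fails if it takes over 51 s, if anything falls off the work surface, if the arm or the gripper's body presses on something with over 40 N, if the wrist force passes 120 N, or if a joint passes its speed limit or range.

### The arm

A 6-joint arm with a two-finger parallel gripper is mounted at the origin on the work surface. World frame = base frame: x ahead of the robot, y to its left, z up, the work surface at z = 0. Lengths are in m, angles in rad, forces in N, time in s.
With the tool pointing down it reaches from about 0.35 to 0.975 m from the base axis. Payload 4.9 kg.
Tool frame: the origin (TCP) lies on the centre line of the jaws, within the pads' length; the fingertips stand 22 mm ahead of it and the grasp point (between the pads) lies 3 mm ahead of it (manip.tcp_to_tips is the distance from the TCP to the fingertips, in m); z points along the fingers, x is the direction in which the jaws open and shut, and the axes are right-handed (so a half turn about z gives the same grasp; the last joint's range is limited). The gripper opens to 85 mm and grips with 20 to 120 N. Pads are 22 mm wide; open, the fingers measure 114 mm over their backs; the gripper's body (76 mm by 85 mm) begins 54 mm behind the grasp point. The pads swing forward as they close: fully open they stand 13 mm farther back than shut.
Start: joints at [-1.366, 0.053, 1.613, -0, 1.476, -0.119], TCP at [0.199, -0.593, 0.253] pointing down, gripper open.
Joint ranges: [-3.01, 3.01], [-1.01, 2.22], [0.06, 2.58], [-1.02, 4.17], [0.09, 2.62], [-3.14, 3.14]. Speed limits (rad/s): [2.57, 2.57, 3.14, 3.14, 3.14, 3.14].

### API

Orientations are given as a unit quaternion [w, x, y, z].
In Python, from plant import manip gives the robot as it stands.
- The arm moves only by the shell command python3 -m pendant 'ROWS'. ROWS is a JSON object of lists of equal length, an entry for each row: "linear": the shift along the tool's x, y, z in cm, a list of three; "rotation": the turn, a rotation vector about the tool's x, y, z in degrees, a list of three; "grip": the closure, from 0 (fully open) to 1 (shut). A call has exactly 10 rows; each row is the pose to reach, as a shift and turn from the pose commanded when the call began, along the tool's axes at that moment; what a row does not reach only later rows make up. A row lasts 1/12 s, in which the tool goes at most 41.7 mm and 7.16 degrees, less where a joint would pass 70% of its speed; a pose out of reach is approached as far as the arm can. A call with a gripper value outside its range is refused whole. The fingers move at their own pace and stop on an object; the grip force is fixed at half the most. Time passes only in rows, so rows that repeat a pose let the fingers close, or fill a call up. It gives the time, the measured TCP pose, the force and the opening at its end, in the units of the state.
- manip.state(): the state, without advancing time (a new reading comes with each control period).
- manip.grab_frame(name): name is "side" or "top" or "wrist"; returns the picture (400x640x3 uint8, red, green, blue); there is no depth.
- manip.calibration(name): a dict with "fx", "fy", "cx", "cy" (pixels), "k1" (the pictures are not rectified: a ray, as slopes to the right and down, at radius r is drawn at 1 + k1 r^2 times it, then the intrinsics apply), "cam_to_world" (4x4, takes a point from camera to world coordinates). Camera axes: x right, y up, looking along -z (the intrinsics and any distortion apply to the point x, -y, -z); pixel columns grow to the right and rows downward; lengths in m; the calibration is good to about 2 mm. A picture is of the moment at which its call begins: read the wrist's pose just before it. calibration takes no time and is no camera call; for the wrist camera it gives the pose at the moment of the call.
- manip.job_done(): hands the job in, once; it reports no verdict.
The state is a dict: "time": time; "joint_pos": joint angles; "joint_vel": joint speeds; "joint_efforts": joint torques, N m; "tool_pos": TCP position; "tool_rot": TCP orientation; "contact_force": force on the tool from outside, world axes, zero at the start; "ft_torque": the same for the moment, N m; "gripper_width": opening from 0.0 (shut) to 1.0 (fully open).
Only numpy, scipy, OpenCV 4.12 (cv2) and the standard library are available. Lean on these libraries where they do the work, as an engineer would, in place of code of your own. Each camera call takes 0.05 s, during which the arm holds its last target. There are 200 camera calls.

## Working session

There is one attempt and no reset: what is moved stays moved. The work goes in short steps, Python scripts to look and compute and a shell command to move; the robot and the scene stay as the last step left them, time stands still between calls to the robot, and variables do not carry over. Pictures are saved under pics/ and viewed, about 8 in all and at most 12, crops included, and the job is handed in when it is done.

```bash
mkdir -p pics; cat > h.py <<'E'
import numpy as np, cv2
from plant import manip
def grab(n,f):
    c=manip.calibration(n); im=manip.grab_frame(n); cv2.imwrite('pics/'+f+'.png',im[:,:,::-1]); np.save('pics/'+f+'.npy',np.array([c[k] for k in('fx','fy','cx','cy','k1')]+list(np.array(c['cam_to_world']).ravel()))); return im
def ray(f,uv):
    d=np.load('pics/'+f+'.npy'); fx,fy,cx,cy,k=d[:5]; T=d[5:].reshape(4,4)
    p=cv2.undistortPoints(np.array(uv,float).reshape(-1,1,2),np.array([[fx,0,cx],[0,fy,cy],[0,0,1]]),np.array([k,0,0,0.]))[:,0]
    v=np.c_[p[:,0],-p[:,1],-np.ones(len(p))]@T[:3,:3].T
    return T[:3,3],v
def plane(f,uv,z=0):
    o,v=ray(f,uv); return o+v*((z-o[2])/v[:,2])[:,None]
E
python3 - <<'E'
from h import *
for n in('top','side'): grab(n,n+'0'); print(n,np.round(manip.calibration(n)['cam_to_world'],3).tolist())
print(manip.state())
E
```

```text
top [[-0.022, 0.974, -0.227, 0.276], [-1.0, -0.022, 0.003, -0.06], [-0.002, 0.227, 0.974, 1.268], [0.0, 0.0, 0.0, 1.0]]
side [[0.927, 0.223, -0.303, 0.122], [-0.376, 0.542, -0.751, -1.114], [-0.003, 0.81, 0.586, 0.911], [0.0, 0.0, 0.0, 1.0]]
{'time': 0.1, 'joint_pos': array([-1.36601024e+00,  5.32971085e-02,  1.61415529e+00, -1.70338160e-05,
        1.47598262e+00, -1.19007693e-01]), 'joint_vel': array([ 0.00074265, -0.00152385, -0.0020017 ,  0.00210313,  0.00124498,
       -0.00125059]), 'joint_efforts': array([ 1.39055282e-03, -3.94901454e+01, -3.71363604e+01, -7.67327492e-05,
        3.87750420e-03,  2.88086278e-05]), 'tool_pos': array([ 0.19873894, -0.5920137 ,  0.25218286]), 'tool_rot': array([-6.16601893e-04,  8.11839239e-01, -5.83880296e-01, -6.84437264e-04]), 'contact_force': array([-0.63862034,  0.12345826,  0.68074066]), 'ft_torque': array([-0.0315762 ,  0.02534125,  0.00332385]), 'gripper_width': 1.0011123505917372}
```

View pics/top0.png

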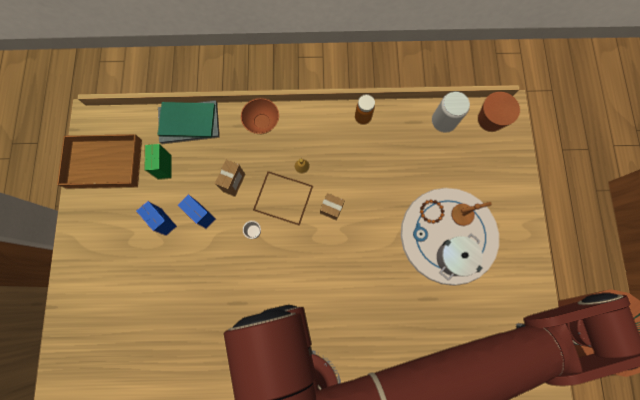

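View pics/side0.png

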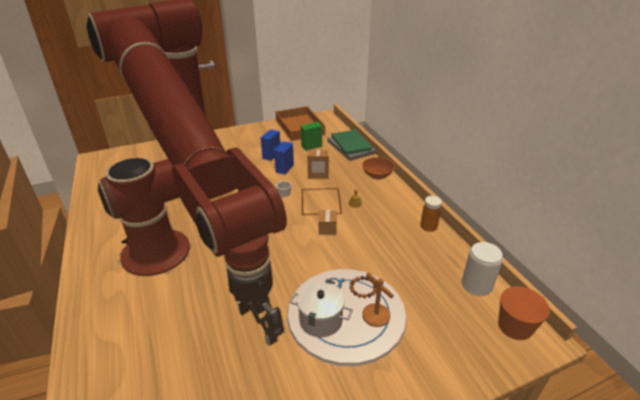

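Top view: the carton is at about (230,177), the outline centred at (283,198), bell (302,166), tea-light (252,230) and short box (332,206). The side view agrees: carton (318,165), outline (321,201). Next I get rough positions, then look closer with the wrist camera.

```bash
python3 - <<'E'
from h import *
im=cv2.imread('pics/top0.png'); 
P=plane('top0',[(268,172),(312,186),(300,223),(254,208)]);print('outline',P.round(3).tolist())
print('center',P.mean(0).round(3))
print('carton top',plane('top0',[(230,170)],.104).round(3),'bell',plane('top0',[(302,166)],.03).round(3),'tea',plane('top0',[(252,230)],.04).round(3),'box',plane('top0',[(332,204)],.058).round(3),'blue',plane('top0',[(200,205)],.1).round(3))
c=manip.calibration('wrist');s=manip.state();print({k:np.round(v,3) for k,v in c.items()})
crop=cv2.resize(im[145:245,190:350],None,fx=5,fy=5,interpolation=cv2.INTER_CUBIC);cv2.imwrite('pics/crop0.png',crop)
E
```

```text
outline [[0.676, 0.106, 0.0], [0.624, -0.04, 0.0], [0.501, 0.001, 0.0], [0.554, 0.151, 0.0]]
center [0.589 0.054 0.   ]
carton top [[0.653 0.21  0.104]] bell [[ 0.685 -0.009  0.03 ]] tea [[0.475 0.15  0.04 ]] box [[ 0.549 -0.103  0.058]] blue [[0.545 0.298 0.1  ]]
{'fx': np.float64(281.066), 'fy': np.float64(281.066), 'cx': np.float64(328.051), 'cy': np.float64(201.63), 'k1': np.float64(-0.021), 'cam_to_world': array([[ 0.318,  0.908,  0.273,  0.269],
       [-0.948,  0.305,  0.091, -0.569],
       [-0.001, -0.288,  0.958,  0.373],
       [ 0.   ,  0.   ,  0.   ,  1.   ]])}
```

View pics/crop0.png

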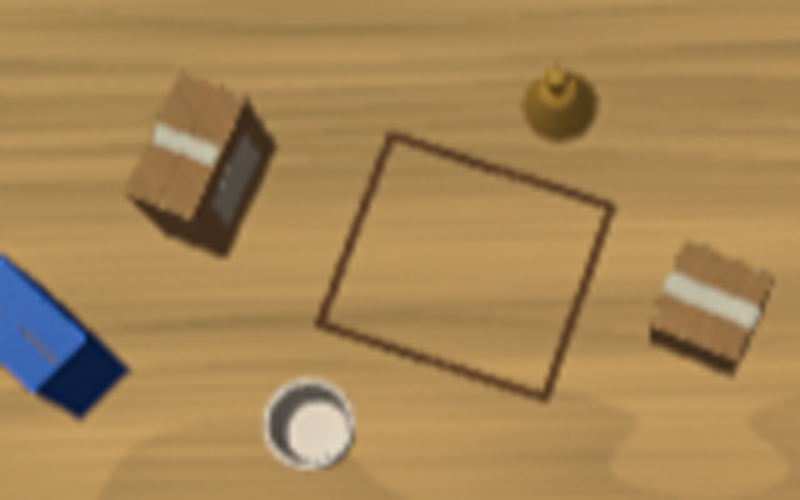

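The crop shows the outline corners at about (392,135), (612,207), (546,398), (320,323), and the carton's top face and leading bottom edge are clear. Next I compute the frames.

```bash
cat >> h.py <<'E'
def c2p(c,x0=190,y0=145,s=5): return (np.array(c,float)+.5)/s-.5+np.array([x0,y0])
def toberth(P,B): # B=(cx,cy,phi)
    c,s=np.cos(B[2]),np.sin(B[2]); d=np.asarray(P)[:,:2]-B[:2]; return np.c_[d@[c,s],d@[-s,c]]
def rows(target,R,st):
    from scipy.spatial.transform import Rotation as Ro
    q=st['tool_rot'];R0=Ro.from_quat([q[1],q[2],q[3],q[0]])
    return (R0.inv().apply(np.asarray(target)-st['tool_pos'])*100).round(1),((R0.inv()*Ro.from_matrix(R)).as_rotvec(degrees=True)).round(1)
E
python3 - <<'E'
from h import *
im=cv2.imread('pics/top0.png')
# outline by dark mask
g=cv2.cvtColor(im,cv2.COLOR_BGR2GRAY).astype(float); bg=cv2.medianBlur(im,21); d=cv2.cvtColor(bg,cv2.COLOR_BGR2GRAY)-g
m=np.zeros_like(im[:,:,0]); m[(d>22)]=255
roi=np.zeros_like(m); cv2.fillPoly(roi,[np.array([(264,166),(318,184),(303,229),(248,210)])],255); m&=roi
ys,xs=np.nonzero(m); Q=plane('top0',np.c_[xs,ys].astype(float))[:,:2].astype(np.float32)
cs=c2p([(392,135),(612,207),(546,398),(320,323)]); C=plane('top0',cs)
print('corners',C[:,:2].round(4).tolist(),[np.linalg.norm(C[i]-C[(i+1)%4]).round(4) for i in range(4)],'want .156,.136')
fx=(C[1]-C[0]+C[2]-C[3]);phi0=np.arctan2(fx[1],fx[0]); 
r=cv2.minAreaRect(Q[np.linalg.norm(Q-C[:,:2].mean(0),axis=1)<.13]); print('minrect',r,len(Q))
# line fits per side
B=np.array([*C.mean(0)[:2],phi0]); q=toberth(Q,B)
for nm,ax,v in(('near',0,-.078),('far',0,.078),('left',1,.068),('right',1,-.068)):
    k=(abs(q[:,ax]-v)<.008)&(abs(q[:,1-ax])<.055); p=np.polyfit(q[k,1-ax],q[k,ax],1); print(nm,k.sum(),p.round(4))
print('B',B.round(4))
T=plane('top0',c2p([(183,70),(247,97),(192,220),(127,192)]),.104); L=plane('top0',c2p([(275,145),(226,257)]),0)
print('top ctr->berth',toberth(T,B).round(4).tolist()); print('lead bottom',toberth(L,B).round(4).tolist())
print('top',T.round(3).tolist())
print('others',toberth(np.r_[plane('top0',[(302,166)],.03),plane('top0',[(252,230)],.04),plane('top0',[(332,204)],.058)],B).round(3).tolist())
print(manip.tcp_to_tips)
E
```

```text
corners [[0.6776, 0.1062], [0.6243, -0.0403], [0.4968, 0.0048], [0.5499, 0.1524]] [np.float64(0.1559), np.float64(0.1352), np.float64(0.1568), np.float64(0.1358)] want .156,.136
minrect ((0.5873742699623108, 0.05647571384906769), (0.16324482858181, 0.14385581016540527), 70.53701782226562) 398
near 75 [-0.0044 -0.0787]
far 73 [-0.002   0.0773]
left 74 [0.0037 0.0678]
right 78 [ 0.0121 -0.0681]
B [ 0.5872  0.0558 -1.918 ]
top ctr->berth [[-0.1918, 0.0398], [-0.1477, 0.036], [-0.1509, -0.048], [-0.1952, -0.0442]]
lead bottom [[-0.15, 0.0364], [-0.1529, -0.0461]]
top [[0.69, 0.223, 0.104], [0.671, 0.182, 0.104], [0.593, 0.214, 0.104], [0.612, 0.254, 0.104]]
others [[0.028, 0.114], [-0.05, -0.138], [0.162, 0.018]]
0.022
```

```bash
cat >> h.py <<'E'
B=np.array([0.5872,0.0558,-1.918+.003]); TH=np.radians(50)
F=np.array([np.cos(B[2]),np.sin(B[2]),0]);Lf=np.array([-F[1],F[0],0]);Z=np.array([0,0,1.])
A=F*np.sin(TH)-Z*np.cos(TH); N=F*np.cos(TH)+Z*np.sin(TH)
def pose(bx,by,z,sg): # TCP with contact edge at berth bx,by,height z
    x=sg*Lf; R=np.c_[x,np.cross(A,x),A]
    return np.r_[B[:2],0]+F*bx+Lf*by+Z*z-.022*A-.011*N,R
def contact(st):
    p=np.array(st['tool_pos'])+.022*A+.011*N; return np.r_[toberth([p],B)[0],p[2]].round(4)
E
python3 - <<'E'
from h import *
st=manip.state()
for sg in(1,-1):
  for z in(.22,.03):
    t,R=pose(-.235,-.005,z,sg); print(sg,t.round(3),rows(t,R,st))
print(toberth(plane('top0',c2p([(128,370),(80,418)])),B),toberth(plane('top0',c2p([(0,255),(85,345)]),.104),B))
E
```

```text
1 [0.67  0.301 0.226] (array([-69.7, -73.1,   2.8]), array([-46.5,  22.6, -48.3]))
1 [0.67  0.301 0.036] (array([-69.7, -73.1,  21.8]), array([-46.5,  22.6, -48.3]))
-1 [0.67  0.301 0.226] (array([-69.7, -73.1,   2.8]), array([ 26.9,  55.3, 118.5]))
-1 [0.67  0.301 0.036] (array([-69.7, -73.1,  21.8]), array([ 26.9,  55.3, 118.5]))
[[-0.18620233 -0.13666762]
 [-0.20398154 -0.17595215]] [[-0.2537214  -0.10493873]
 [-0.18361464 -0.14026101]]
```

```bash
python3 -m pendant '{"linear":[[0,0,-4],[-2,-2,-7],[-5,-5,-9],[-8,-8,-10],[-11,-11,-10],[-14,-14,-10],[-17,-17,-10],[-20,-20,-10],[-23,-23,-10],[-26,-26,-10]],"rotation":[[0,0,0],[0,0,0],[0,0,0],[0,0,0],[0,0,0],[0,0,0],[0,0,0],[0,0,0],[0,0,0],[0,0,0]],"grip":[0.6,0.6,0.6,0.6,0.6,0.6,0.6,0.6,0.6,0.6]}'
python3 - <<'E'
from h import *
st=manip.state();t,R=pose(-.235,-.005,.25,1); print(st['joint_pos'].round(2),rows(t,R,st))
E
```

```text
time: 0.93
tool_pos: [0.3577, -0.2715, 0.3529]
tool_rot: [-0.0, 0.812, -0.584, -0.0]
contact_force: [1.2, 0.5, -0.8]
gripper_width: 0.404
[-0.82 -0.42  1.86  0.    1.7   0.43] (array([-44.4, -47.8,   9.7]), array([-46.5,  22.6, -48.3]))
```

```bash
python3 -m pendant '{"linear":[[-2.6,-2.8,0],[-5.2,-5.6,0],[-7.8,-8.4,0],[-10.4,-11.2,0],[-13,-14,0],[-15.6,-16.8,0],[-18.2,-19.6,0],[-20.8,-22.4,0],[-23.4,-25.2,0],[-26,-28,0]],"rotation":[[-2.3,1.1,-2.4],[-4.6,2.2,-4.8],[-7,3.3,-7.2],[-9.3,4.5,-9.6],[-11.6,5.6,-12],[-14,6.8,-14.5],[-16.3,7.9,-17],[-18.6,9,-19.3],[-21,10.2,-21.7],[-23.3,11.3,-24.1]],"grip":[0.6,0.6,0.6,0.6,0.6,0.6,0.6,0.6,0.6,0.6]}'
python3 - <<'E'
from h import *
st=manip.state();t,R=pose(-.235,-.005,.25,1); print(st['joint_pos'].round(2),rows(t,R,st))
E
```

```text
time: 1.77
tool_pos: [0.5407, 0.0642, 0.3528]
tool_rot: [0.22, 0.895, -0.387, -0.038]
contact_force: [0.7, -0.9, 1.1]
gripper_width: 0.401
[ 0.14  0.01  1.53 -0.35  1.89  0.89] (array([ -8.8, -27.1,  -3. ]), array([-23. ,  11.2, -24. ]))
```

```bash
python3 -m pendant '{"linear":[[-1,-3,-0.3],[-2,-6,-0.7],[-3,-9,-1],[-4,-12,-1.3],[-5,-15,-1.7],[-6,-18,-2],[-7,-21,-2.3],[-8,-24.5,-2.7],[-8.8,-27.1,-3],[-8.8,-27.1,-3]],"rotation":[[-2.6,1.3,-2.7],[-5.2,2.5,-5.4],[-7.8,3.8,-8.1],[-10.4,5,-10.8],[-13,6.3,-13.5],[-15.6,7.6,-16.2],[-18.2,8.9,-19],[-20.8,10.1,-21.7],[-23,11.2,-24],[-23,11.2,-24]],"grip":[0.6,0.6,0.6,0.6,0.6,0.6,0.6,0.6,0.6,0.6]}'
python3 - <<'E'
from h import *
st=manip.state();t,R=pose(-.235,-.005,.03,1); print(st['joint_pos'].round(2),rows(t,R,st),contact(st)); print(st['gripper_width'])
E
```

```text
time: 2.6
tool_pos: [0.669, 0.3029, 0.2469]
tool_rot: [0.418, 0.892, -0.152, -0.076]
contact_force: [-0.3, 0.4, -2.8]
gripper_width: 0.401
[ 0.5   0.72  0.93 -0.64  2.12  0.68] (array([  0.3, -16.2,  13.6]), array([0.3, 0.2, 0.5])) [-0.2363 -0.0064  0.2412]
0.4011718134757232
```

```bash
python3 -m pendant '{"linear":[[0,-2,1.7],[0,-4,3.4],[0,-6,5],[0,-8,6.7],[0,-10,8.4],[0,-12,10.1],[0,-14,11.8],[0.2,-15.3,12.8],[0.3,-16.2,13.6],[0.3,-16.2,13.6]],"rotation":[[0,0,0],[0,0,0],[0,0,0],[0.3,0.2,0.5],[0.3,0.2,0.5],[0.3,0.2,0.5],[0.3,0.2,0.5],[0.3,0.2,0.5],[0.3,0.2,0.5],[0.3,0.2,0.5]],"grip":[0.6,0.6,0.6,0.6,0.6,0.6,0.6,0.6,0.6,0.6]}'
python3 - <<'E'
from h import *
st=manip.state();t,R=pose(-.2,-.005,.03,1); print(st['joint_pos'].round(2),rows(t,R,st),contact(st)); 
a=grab('top','top1');b=grab('side','side1')
v=np.vstack([cv2.resize(a[130:260,160:360],None,fx=2.3,fy=2.3),cv2.resize(b[110:240,240:440],None,fx=2.3,fy=2.3)]);cv2.imwrite('pics/v1.png',v[:,:,::-1])
E
```

```text
time: 3.43
tool_pos: [0.672, 0.297, 0.0423]
tool_rot: [0.415, 0.893, -0.16, -0.07]
contact_force: [-0.1, -0.3, -0.4]
gripper_width: 0.401
[ 0.49  0.9   1.   -0.57  1.9   0.85] (array([-0.3,  1.6,  2.8]), array([-0.3,  0. , -0.6])) [-0.2317 -0.0015  0.0366]
```

View pics/v1.png

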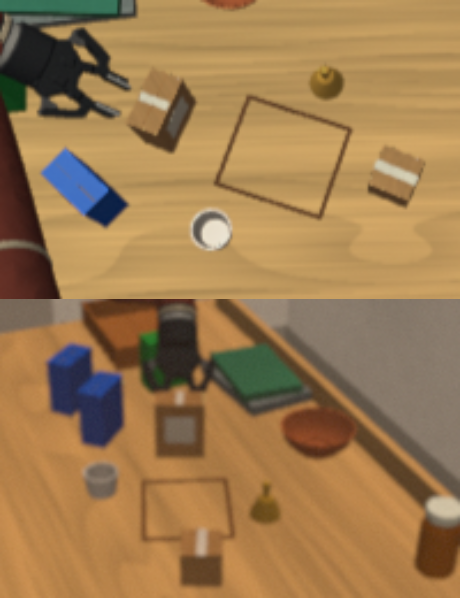

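The fingers sit behind the carton, straddling its middle, and everything is still in place. Now I approach slowly.

```bash
python3 -m pendant '{"linear":[[-0.1,-0.2,0.6],[-0.2,-0.2,1],[-0.3,0.1,1.2],[-0.3,0.3,1.4],[-0.3,0.5,1.6],[-0.3,0.7,1.8],[-0.3,0.9,2.1],[-0.3,1.2,2.4],[-0.3,1.4,2.6],[-0.3,1.6,2.8]],"rotation":[[-0.3,0,-0.6],[-0.3,0,-0.6],[-0.3,0,-0.6],[-0.3,0,-0.6],[-0.3,0,-0.6],[-0.3,0,-0.6],[-0.3,0,-0.6],[-0.3,0,-0.6],[-0.3,0,-0.6],[-0.3,0,-0.6]],"grip":[0.6,0.6,0.6,0.6,0.6,0.6,0.6,0.6,0.6,0.6]}'
python3 - <<'E'
from h import *
st=manip.state();t,R=pose(-.17,-.003,.03,1); print(rows(t,R,st),contact(st))
E
```

```text
time: 4.37
tool_pos: [0.6594, 0.269, 0.0396]
tool_rot: [0.415, 0.893, -0.156, -0.071]
contact_force: [-0.2, 0.5, -0.1]
gripper_width: 0.396
(array([0.1, 1.7, 2.6]), array([-0.2, -0.1, -0.1])) [-0.2011 -0.004   0.0339]
```

```bash
python3 -m pendant '{"linear":[[0,0.1,0.4],[0,0.2,0.6],[0,0.4,0.8],[0,0.6,1.1],[0,0.8,1.3],[0,1,1.6],[0,1.2,1.9],[0,1.4,2.1],[0,1.6,2.4],[0,1.7,2.6]],"rotation":[[0,0,0],[0,0,0],[0,0,0],[0,0,0],[0,0,0],[0,0,0],[0,0,0],[0,0,0],[0,0,0],[0,0,0]],"grip":[0.6,0.6,0.6,0.6,0.6,0.6,0.6,0.6,0.6,0.6]}'
python3 - <<'E'
from h import *
st=manip.state();t,R=pose(-.14,-.001,.03,1); print(rows(t,R,st),contact(st),st['contact_force']@F)
a=grab('top','top2')
v=cv2.resize(a[145:245,190:350],None,fx=5,fy=5,interpolation=cv2.INTER_CUBIC);cv2.imwrite('pics/v2.png',v[:,:,::-1])
E
```

```text
time: 5.2
tool_pos: [0.6494, 0.2402, 0.0365]
tool_rot: [0.415, 0.893, -0.156, -0.071]
contact_force: [1.7, 2.8, 3.3]
gripper_width: 0.405
(array([0.3, 1.9, 2.4]), array([-0.2, -0.1, -0.1])) [-0.1706 -0.0037  0.0307] -3.1689071140305374
```

View pics/v2.png

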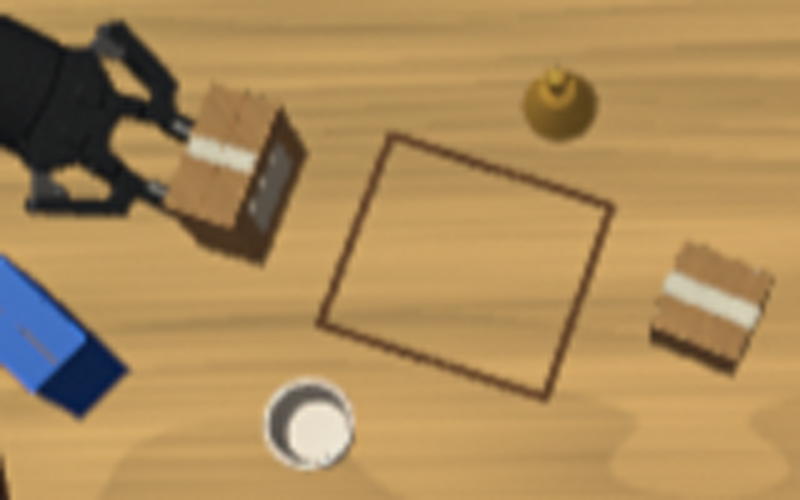

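The carton slid about 25 mm upright. Its leading bottom corners are at crop (306,152) and (263,265).

```bash
python3 - <<'E'
from h import *
print(toberth(plane('top2',c2p([(306,152),(263,265)])),B).round(4),toberth(plane('top2',c2p([(213,83),(284,106),(235,228),(167,207)]),.104),B).round(4))
E
```

```text
[[-0.1284  0.0388]
 [-0.1278 -0.043 ]] [[-0.1708  0.0383]
 [-0.1237  0.0382]
 [-0.1243 -0.044 ]
 [-0.1685 -0.0448]]
```

```bash
python3 -m pendant '{"linear":[[0,0.2,0.2],[0,0.4,0.5],[0,0.6,0.7],[0,0.8,1],[0,1,1.2],[0.1,1.2,1.5],[0.1,1.4,1.7],[0.1,1.6,2],[0.2,1.8,2.2],[0.2,2.1,2.5]],"rotation":[[0,0,0],[0,0,0],[0,0,0],[0,0,0],[0,0,0],[0,0,0],[0,0,0],[0,0,0],[0,0,0],[0,0,0]],"grip":[0.6,0.6,0.6,0.6,0.6,0.6,0.6,0.6,0.6,0.6]}'
python3 - <<'E'
from h import *
st=manip.state();t,R=pose(-.105,-.001,.03,1); print(rows(t,R,st),contact(st),st['contact_force']@F)
E
```

```text
time: 6.08
tool_pos: [0.6399, 0.2085, 0.0353]
tool_rot: [0.415, 0.893, -0.156, -0.071]
contact_force: [1.2, 1.6, -0.6]
gripper_width: 0.398
(array([0.1, 2.1, 2.5]), array([-0.2, -0.1, -0.1])) [-0.1376 -0.002   0.0296] -1.8771706648644015
```

```bash
python3 -m pendant '{"linear":[[0,0.2,0.3],[0,0.5,0.6],[0,0.7,0.9],[0,1,1.2],[0,1.2,1.4],[0.1,1.4,1.7],[0.1,1.7,2],[0.1,1.9,2.3],[0.1,2.1,2.5],[0.1,2.1,2.5]],"rotation":[[0,0,0],[0,0,0],[0,0,0],[0,0,0],[0,0,0],[0,0,0],[0,0,0],[0,0,0],[0,0,0],[0,0,0]],"grip":[0.6,0.6,0.6,0.6,0.6,0.6,0.6,0.6,0.6,0.6]}'
python3 - <<'E'
from h import *
st=manip.state();t,R=pose(-.135,-.0,.03,1); print(rows(t,R,st),contact(st),st['contact_force']@F)
t,R=pose(-.135,-.0,.093,1); print(rows(t,R,st))
a=grab('top','top3')
v=cv2.resize(a[145:245,190:350],None,fx=5,fy=5,interpolation=cv2.INTER_CUBIC);cv2.imwrite('pics/v3.png',v[:,:,::-1])
E
```

```text
time: 6.92
tool_pos: [0.6297, 0.1772, 0.0356]
tool_rot: [0.416, 0.893, -0.156, -0.071]
contact_force: [-0.3, 0.4, 0.0]
gripper_width: 0.401
(array([ 0.1, -1.9, -2.3]), array([-0.1, -0.1, -0.1])) [-0.1047 -0.001   0.0299] -0.2525966010823039
(array([ 0.1,  2.9, -6.4]), array([-0.1, -0.1, -0.1]))
```

View pics/v3.png

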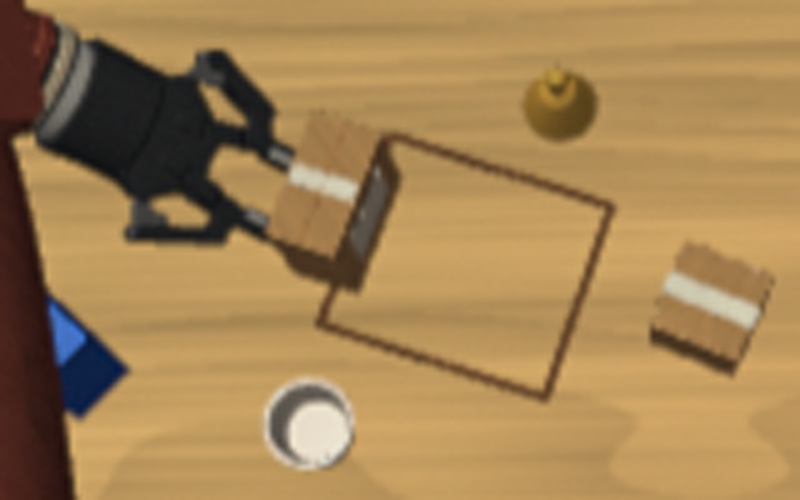

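The carton stands just past the near line, leading bottom corners at crop (400,180) and (357,292). I check them, then back off and raise the hand.

```bash
python3 - <<'E'
from h import *
print(toberth(plane('top3',c2p([(400,180),(357,292)])),B).round(4),toberth(plane('top3',c2p([(320,109),(389,136),(341,258),(270,236)]),.104),B).round(4))
E
python3 -m pendant '{"linear":[[0,-0.6,-0.7],[0.1,-1.2,-1.5],[0.1,-1.9,-2.3],[0.1,-1.2,-2.9],[0.1,-0.4,-3.6],[0.1,0.4,-4.2],[0.1,1.2,-4.9],[0.1,2,-5.6],[0.1,2.9,-6.3],[0.1,2.9,-6.3]],"rotation":[[0,0,0],[0,0,0],[0,0,0],[0,0,0],[0,0,0],[0,0,0],[0,0,0],[0,0,0],[0,0,0],[0,0,0]],"grip":[0.6,0.6,0.6,0.6,0.6,0.6,0.6,0.6,0.6,0.6]}'
python3 - <<'E'
from h import *
st=manip.state();t,R=pose(-.105,0,.093,1); print(rows(t,R,st),contact(st)); t,R=pose(-.08,0,.095,1); print(rows(t,R,st))
E
```

```text
[[-0.0621  0.0404]
 [-0.0626 -0.0405]] [[-0.102   0.0434]
 [-0.0555  0.0405]
 [-0.0565 -0.0412]
 [-0.1023 -0.042 ]]
time: 7.8
tool_pos: [0.6421, 0.2056, 0.1026]
tool_rot: [0.414, 0.894, -0.157, -0.069]
contact_force: [1.0, 0.6, 0.1]
gripper_width: 0.397
(array([-0.1,  1.7,  2.6]), array([-0.3, -0.3, -0.3])) [-0.1356  0.0012  0.0968]
(array([-0.1,  3.5,  4.4]), array([-0.3, -0.3, -0.3]))
```

```bash
python3 -m pendant '{"linear":[[-0.1,-0.1,0.5],[-0.1,0.1,0.8],[-0.1,0.3,1.1],[-0.1,0.5,1.3],[-0.1,0.7,1.5],[-0.1,0.9,1.7],[-0.1,1.1,2],[-0.1,1.3,2.2],[-0.1,1.5,2.4],[-0.1,1.7,2.6]],"rotation":[[-0.3,-0.3,-0.3],[-0.3,-0.3,-0.3],[-0.3,-0.3,-0.3],[-0.3,-0.3,-0.3],[-0.3,-0.3,-0.3],[-0.3,-0.3,-0.3],[-0.3,-0.3,-0.3],[-0.3,-0.3,-0.3],[-0.3,-0.3,-0.3],[-0.3,-0.3,-0.3]],"grip":[0.6,0.6,0.6,0.6,0.6,0.6,0.6,0.6,0.6,0.6]}'
python3 - <<'E'
from h import *
st=manip.state();t,R=pose(-.08,0,.093,1); print(rows(t,R,st),contact(st),st['contact_force']@F)
E
```

```text
time: 8.63
tool_pos: [0.6293, 0.1764, 0.0948]
tool_rot: [0.417, 0.893, -0.154, -0.075]
contact_force: [-0.1, 0.8, 1.3]
gripper_width: 0.404
(array([0.1, 1.8, 1.6]), array([0.1, 0.2, 0.2])) [-0.1038 -0.0011  0.0891] -0.6784485064384881
```

```bash
python3 -m pendant '{"linear":[[0,0.2,0.1],[0,0.4,0.3],[0,0.6,0.4],[0,0.8,0.6],[0,1,0.8],[0,1.2,1],[0,1.4,1.2],[0,1.6,1.4],[0,1.8,1.6],[0,1.9,1.8]],"rotation":[[0,0,0],[0,0,0],[0,0,0],[0,0,0],[0,0,0],[0,0,0],[0,0,0],[0,0,0],[0,0,0],[0,0,0]],"grip":[0.6,0.6,0.6,0.6,0.6,0.6,0.6,0.6,0.6,0.6]}'
python3 - <<'E'
from h import *
st=manip.state();t,R=pose(-.055,0,.096,1); print(rows(t,R,st),contact(st),st['contact_force']@F)
a=grab('top','top4');b=grab('side','side4')
v=np.vstack([cv2.resize(a[145:245,190:350],None,fx=3,fy=3),cv2.resize(b[130:230,240:400],None,fx=3,fy=3)]);cv2.imwrite('pics/v4.png',v[:,:,::-1])
E
```

```text
time: 9.47
tool_pos: [0.6205, 0.1518, 0.0979]
tool_rot: [0.417, 0.893, -0.154, -0.075]
contact_force: [0.8, 0.8, 0.7]
gripper_width: 0.403
(array([0.1, 1.8, 1.5]), array([0.1, 0.2, 0.2])) [-0.0777 -0.001   0.0921] -0.9716102819111603
```

View pics/v4.png

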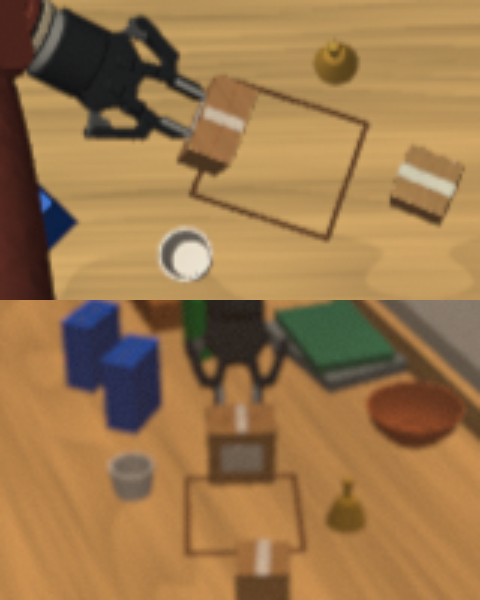

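The carton is leaning forward without sliding. Top view: top face around (225,110), square to the outline. I push on past the balance point.

```bash
python3 -m pendant '{"linear":[[0,0.2,0.1],[0,0.4,0.3],[0,0.6,0.4],[0,0.8,0.6],[0,1,0.8],[0,1.2,1],[0,1.4,1.1],[0,1.6,1.3],[0,1.8,1.5],[0,1.8,1.5]],"rotation":[[0,0,0],[0,0,0],[0,0,0],[0,0,0],[0,0,0],[0,0,0],[0,0,0],[0,0,0],[0,0,0],[0,0,0]],"grip":[0.6,0.6,0.6,0.6,0.6,0.6,0.6,0.6,0.6,0.6]}'
python3 - <<'E'
from h import *
st=manip.state(); print(contact(st),st['contact_force']@F)
t,R=pose(-.14,0,.15,1); print(rows(t,R,st))
a=grab('top','top5');b=grab('side','side5')
v=np.vstack([cv2.resize(a[145:245,190:350],None,fx=3,fy=3),cv2.resize(b[130:230,240:400],None,fx=3,fy=3)]);cv2.imwrite('pics/v5.png',v[:,:,::-1])
E
```

```text
time: 10.4
tool_pos: [0.6127, 0.13, 0.102]
tool_rot: [0.417, 0.892, -0.154, -0.075]
contact_force: [-0.3, -0.0, 1.0]
gripper_width: 0.398
[-0.0545 -0.0011  0.0963] 0.10548072281381632
(array([  0.1,  -1.4, -10. ]), array([0.2, 0.2, 0.2]))
```

View pics/v5.png

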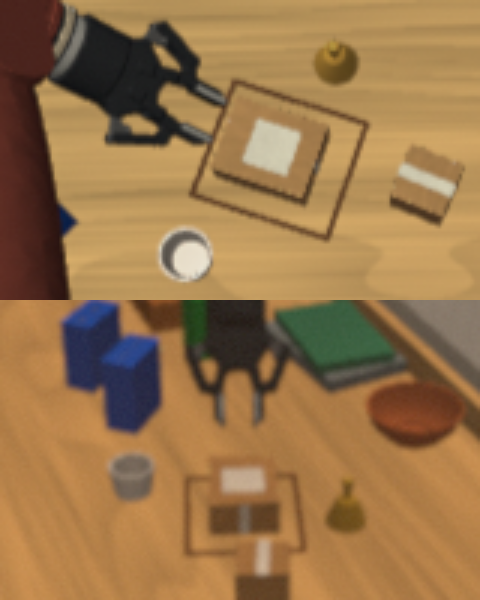

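The carton lies flat inside the outline: top view (270,148), side view (243,500). Now I withdraw the hand and measure.

```bash
python3 -m pendant '{"linear":[[0,-0.2,-1.3],[0,-0.4,-2.6],[0,-0.6,-4],[0,-0.8,-5.5],[0,-1,-7],[0,-1.2,-8.5],[0,-1.4,-10],[0,-1.4,-12],[0,-1.4,-12],[0,-1.4,-12]],"rotation":[[0,0,0],[0,0,0],[0,0,0],[0,0,0],[0,0,0],[0,0,0],[0,0,0],[0,0,0],[0,0,0],[0,0,0]],"grip":[0.6,0.6,0.6,0.6,0.6,0.6,0.6,0.6,0.6,0.6]}'
python3 - <<'E'
from h import *
st=manip.state(); print(contact(st),st['contact_force'])
a=grab('top','top6'); v=cv2.resize(a[145:245,190:350],None,fx=5,fy=5,interpolation=cv2.INTER_CUBIC);cv2.imwrite('pics/v6.png',v[:,:,::-1])
E
```

```text
time: 11.33
tool_pos: [0.6481, 0.2272, 0.1696]
tool_rot: [0.416, 0.893, -0.154, -0.073]
contact_force: [-0.2, 0.1, -0.1]
gripper_width: 0.398
[-0.158  -0.0005  0.1639] [-0.21735922  0.1442559  -0.06256808]
```

View pics/v6.png

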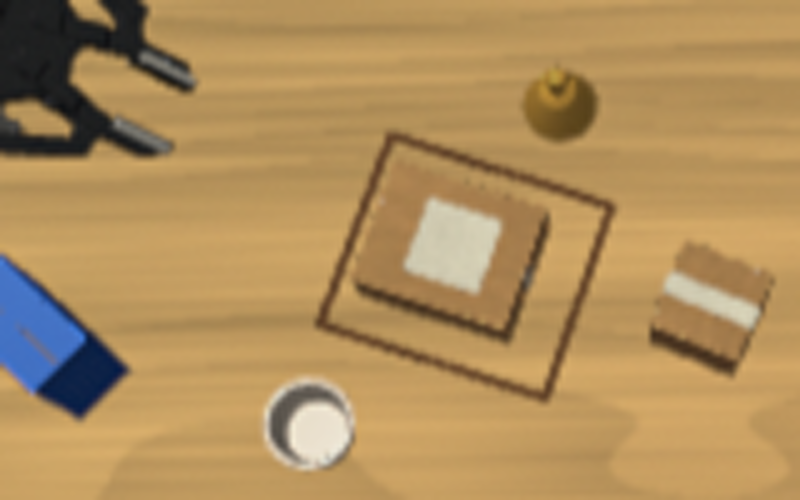

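The carton is flat inside the outline and the hand is well clear; bell, tea-light and short box look unmoved. Top-face corners: (392,155), (547,213), (505,332), (355,285). Bottom corners: (548,235)?, (510,342), (357,293). I check the numbers, then hand in.

```bash
python3 - <<'E'
from h import *
print(toberth(plane('top6',c2p([(392,155),(547,213),(505,332),(355,285)]),.046),B).round(4).tolist(),toberth(plane('top6',c2p([(510,342),(357,293)])),B).round(4).tolist())
a=cv2.imread('pics/top0.png').astype(int);b=cv2.imread('pics/top6.png').astype(int);d=abs(a-b).max(2)
for n,(u,v,r) in dict(bell=(302,166,8),tea=(252,230,9),box=(332,206,13),tray=(450,236,50)).items(): print(n,(d[v-r:v+r,u-r:u+r]>40).sum())
manip.job_done()
E
```

```text
[[-0.0627, 0.0438], [0.0447, 0.0388], [0.045, -0.043], [-0.0554, -0.0444]] [[0.044, -0.0403], [-0.0624, -0.0411]]
bell 0
tea 0
box 0
tray 0
the job is handed in; nothing more can be done
```

The carton lies flat inside the outline, and I handed the job in at about 11.4 s of the 51 s allowed.

- **Slide:** I pushed it at about 30 mm height with two spread fingertips. It slid about 90 mm, upright, until its leading edge was at x ≈ -62 mm, past the near line. The forward force I read between moves peaked at about 3 N.
- **Tip:** I then pushed it at about 90 mm height and it fell by itself onto its leading broad face. I did not touch it after it fell.
- **Last checks:** From the top camera the corners are at x about -63 to +45 mm and y about ±44 mm, against allowed limits of ±77 and ±67 mm. The hand was about 0.1 m clear and the force reading was about zero. The bell, tea-light, short box and tray area show no change from the first picture.

No check failed. Corner readings differ by up to about 7 mm, because some carton corners were hard to pick out in the picture. That is smaller than the margin to the strip's inner edge (at least 12 mm). I judged that it lies flat from the pictures, and did not measure the corner heights.

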